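Weigh the large fish carving blank

ROBOT

A 6-joint arm with a two-finger parallel gripper is mounted at the origin on the work surface. World frame = base frame: x ahead of the robot, y to its left, z up, the work surface at z = 0. Lengths are in m, angles in rad, forces in N, time in s.
With the tool pointing down it reaches from about 0.25 to 0.775 m from the base axis. Payload 8.9 kg.
Tool frame: the origin (TCP) lies at the very end of the fingers, on their centre line; the grasp point (between the pads) lies 19 mm behind it (grip_depth is the distance from the TCP to the grasp point, in m); z points along the fingers, y is the direction in which the jaws open and shut (so a half turn about z gives the same grasp; the last joint's range is limited). The gripper opens to 85 mm and grips with 20 to 120 N. Pads are 22 mm wide; open, the fingers measure 114 mm over their backs; the gripper's body (76 mm by 85 mm) begins 54 mm behind the grasp point. The pads swing forward as they close: fully open they stand 13 mm farther back than shut.
Start: joints at [1.158, 0.291, -0.153, 1.127, 0, 1.431], TCP at [0.142, 0.505, 0.231] pointing down, gripper open.
Joint ranges: [-2.52, 2.52], [-0.91, 1.74], [-1.3, 1.37], [-1.96, 2.02], [-1.52, 1.47], [-3.14, 3.14]. Speed limits (rad/s): [2.22, 2.22, 2.79, 3.14, 3.14, 3.14].

INTERFACE

Orientations are given as a unit quaternion [w, x, y, z].
In Python, from bench import get_state, get_image, hand_in, search_frame, trace, grip_depth gives the robot as it stands.
- The arm moves only by the tool apply_moves, never from a script. Its argument "motion" is a list of rows, each an object with "travel": the shift along the world's x, y, z in units of 500 mm (1.0 is 500 mm), a list of three; "dr": the turn, a rotation vector about the world's x, y, z in units of 90 degrees (1.0 is 90 degrees), a list of three. In form: [{"travel": [x, y, z], "dr": [wx, wy, wz]}, ...]. A call has 1 to 10 rows; each row is the pose to reach, as a shift and turn from the pose commanded when the call began; what a row does not reach only later rows make up. A row lasts 1/10 s, in which the tool goes at most 50 mm and 8.59 degrees, less where a joint would pass 70% of its speed; a pose out of reach is approached as far as the arm can. A call with a number of a shift or a turn outside -1 to 1 is refused whole. A call with a gripper value outside its range is refused whole. "jaw" is the opening, from 0 (shut) to 1 (fully open), set as the call begins (left out, the last holds). The fingers move at their own pace and stop on an object; the grip force is fixed at half the most. Time passes only in rows, so rows that repeat a pose let the fingers close. It gives the time, the measured TCP pose, the force and the opening at its end, in the units of the state.
- get_state(): the state, without advancing time (a new reading comes with each control period).
- get_image(name): name is "scene" or "top"; returns a dict with "image" (480x640x3 uint8, blue, green, red), "fx", "fy", "cx", "cy" (pixels), "position" and "rotation" of the camera in the world. Camera axes: x right, y up, looking along -z (the intrinsics and any distortion apply to the point x, -y, -z); pixel columns grow to the right and rows downward; lengths in m; the calibration is good to about 2 mm. A picture is of the moment at which its call begins. There is no depth.
- hand_in(): hands the job in, once; it reports no verdict.
Trained networks look in a picture, given as the dict that the camera call returned (one of the last four; its "shot" number tells which), for a name from the list of things; names that differ only in an ending like _2 or _b are one class to them, and where a whole thing is asked for, a point or a joint stands for the part that bears it (a point fixed in the world has none). Each returns a list of dicts, best first, with "conf" (0 to 1); they miss things now and then, are a little off and sometimes report something else, mostly with a low value. They report only what shows in the picture. A call takes as long as a camera call. They do not tell look-alikes from the thing itself.
- search_frame(label, picture): "point" ([row, column] in pixels, amid what is visible of it).
- trace(label, picture): "region" (480x640 bool, what is visible of it) and "point" ([row, column] in pixels, amid what is visible of it).
The state is a dict: "clock": time; "joints": joint angles; "qvel": joint speeds; "effort": joint torques, N m; "ee_pos": TCP position; "ee_rot": TCP orientation; "wrist_force": force on the tool from outside, world axes, zero at the start; "ft_torque": the same for the moment, N m; "opening": opening from 0.0 (shut) to 1.0 (fully open).
Only numpy, scipy, OpenCV 4.12 (cv2) and the standard library are available. Lean on these libraries where they do the work, as an engineer would, in place of code of your own. Each camera call takes 0.05 s, during which the arm holds its last target. There are 200 camera calls.

TASK

Weigh the larger of the two sawn-out wooden fish on the bench scale: set it down gently, lying flat in the middle of the steel pan, its length along the pan's long side and no edge overhanging, and let go. Leave the smaller fish and the plain rectangular block where they lie.

Things in the scene. Friction and masses are not known exactly. Their poses are not given: they have to be found in the camera images.
- bigfish_centre (a point): Large fish: light limewood carving blank lying flat, 110 mm long, 50 wide, 44 thick, 0.1 to 0.2 kg, upright sides. This point: its centre, half-way along, across and up (22 mm above its underside). y runs along it from tail to rounded nose (+y), x across, z up. Flanks parallel, 50 mm apart, from y = -20 to +30 mm; behind, it narrows to 20 mm, then a tail 46 mm wide.
- pan (a point): Centre of the top of the bench scale's flat steel pan, 62 mm above the bench; the scale is fixed and the pan does not give. Rimless rectangle, 170 mm along this point's y and 110 mm along x, z up. The grey scale body below is 186 mm wide in y; its lower part with the dark display, 37 mm high, reaches 138 mm to -x. Nothing on the scale is higher than the pan.
- smallfish_centre (a point): The small fish: same shape and wood, but 68 mm long, 31 mm wide, 30 mm thick. This point is its centre, 15 mm above its underside; y runs along its length to the nose. To be left alone.
- block_centre (a point): A plain rectangular limewood block, 110 mm long (y), 50 mm wide (x), 44 mm thick. This point is its centre, 22 mm above its underside. To be left alone.
Things that resemble listed ones, but are neither listed nor needed, are in the scene too. What is shaped like the part that bears bigfish_centre but purple or yellow is not meant.

How it is judged:
On the way:
1. the large fish is lifted clear of the bench (height (world z) of bigfish_centre above 0.06 m), for 0.1 s.
At the end, for the whole second after the job is handed in: The large fish lies flat (0.1 rad) and still on the pan, its centre within 18 mm of the pan's centre and 16 to 28 mm above it, its length within 0.2 rad of the pan's long side, nose either way; small fish and block within 30 mm of where they began (horizontal distance between bigfish_centre and pan below 0.018 m and angle between the y axis of bigfish_centre and the y axis of pan, either way round below 0.2 rad and z of bigfish_centre in the frame of pan between 0.016 and 0.028 m and angle between bigfish_centre's own z axis and vertical below 0.1 rad and linear speed of bigfish below 0.02 m/s and distance of each of smallfish_centre, block_centre from where it was at the start of the episode below 0.03 m); the robot touches nothing.
It fails at once if the large fish is dropped or banged onto the pan (faster than 0.6 m/s within 25 mm of its resting height over the pan) (linear speed of bigfish above 0.6 m/s and horizontal distance between bigfish_centre and pan below 0.1 m and z of bigfish_centre in the frame of pan below 0.047 m).
It fails at once if the small fish is moved more than 30 mm (distance of smallfish_centre from where it was at the start of the episode above 0.03 m).
It fails at once if the block is moved more than 30 mm (distance of block_centre from where it was at the start of the episode above 0.03 m).
It also fails if it takes over 35 s, if anything falls off the work surface, if the arm or the gripper's body presses on something with over 40 N, if the wrist force passes 120 N, or if a joint passes its speed limit or range.

## Working session

There is one attempt and no reset: what is moved stays moved. The work goes in short steps, Python scripts to look and compute and a tool call to move; the robot and the scene stay as the last step left them, time stands still between calls to the robot, and variables do not carry over. Pictures are saved under pics/ and viewed, about 8 in all and at most 12, crops included, and the job is handed in when it is done.

Besides the shell and the picture viewer there is one more tool, called after "Request:" as name(argument=value, ...), one argument or row to a line, values as JSON. apply_moves: Moves the arm, as the interface text tells. Its arguments: {"type":"object","properties":{"motion":{"type":"array"},"jaw":{"type":"number"}},"required":["motion"]}

```bash
mkdir -p pics; ls
cat > h.py <<'E'
import numpy as np, cv2
from bench import *
def ray(im,row,col):
    k=im.get('dist',im.get('distortion'))
    d=np.array([(col-im['cx'])/im['fx'],-(row-im['cy'])/im['fy'],-1.])
    R=np.array(im['rotation']); 
    return np.array(im['position']),R@d
def toz(im,row,col,z):
    p,d=ray(im,row,col); return p+d*(z-p[2])/d[2]
def proj(im,P):
    q=np.array(im['rotation']).T@(np.array(P)-np.array(im['position']))
    return np.array([im['cy']+im['fy']*q[1]/q[2], im['cx']-im['fx']*q[0]/q[2]])
E
python3 - <<'E'
from h import *
for n in('top','scene'):
    im=get_image(n); cv2.imwrite(f'pics/{n}0.png',im['image'])
    print(n,{k:np.round(v,3).tolist() if not isinstance(v,(str,dict)) else v for k,v in im.items() if k!='image'})
    for l in('bigfish_centre','smallfish_centre','block_centre','pan'):
        for r in trace(l,im)[:5]:
            reg=r['region']; a=cv2.minAreaRect(np.argwhere(reg)[:,::-1].astype(np.float32))
            print(l,round(r['conf'],2),np.round(r['point']),reg.sum(),np.round(toz(im,*r['point'],.044),3),a)
print(get_state())
E
```

```text
pics
top {'fx': 617.292, 'fy': 617.292, 'cx': 322.799, 'cy': 241.508, 'position': [0.375, -0.031, 1.383], 'rotation': [-0.696, -0.027, 0.028, 0.717], 'shot': 1}Traceback (most recent call last):
  File "<stdin>", line 8, in <module>
  File "h.py", line 9, in toz
    p,d=ray(im,row,col); return p+d*(z-p[2])/d[2]
        ~~~^^^^^^^^^^^^
  File "h.py", line 7, in ray
    return np.array(im['position']),R@d
                                    ~^~
ValueError: matmul: Input operand 1 has a mismatch in its core dimension 0, with gufunc signature (n?,k),(k,m?)->(n?,m?) (size 3 is different from 4)
```

Rotation is a quaternion.

```bash
sed -i "s/np.array(im\['rotation'\])/rot(im)/" h.py
cat >> h.py <<'E'
from scipy.spatial.transform import Rotation
def rot(im):
    w,x,y,z=im['rotation']; return Rotation.from_quat([x,y,z,w]).as_matrix()
E
python3 - <<'E'
from h import *
for n in('top','scene'):
    im=get_image(n); cv2.imwrite(f'pics/{n}0.png',im['image'])
    print(n,np.round(im['position'],3),np.round(rot(im),3).tolist(),im['fx'])
    for l in('bigfish_centre','smallfish_centre','block_centre','pan'):
        for r in trace(l,im)[:5]:
            reg=r['region']; a=cv2.minAreaRect(np.argwhere(reg)[:,::-1].astype(np.float32))
            print(l,round(r['conf'],2),np.round(r['point']),reg.sum(),np.round(toz(im,*r['point'],.044),3),np.round(np.hstack([a[0],a[1],a[2]]),1))
print(get_state())
E
```

```text
top [ 0.375 -0.031  1.383] [[-0.029, 0.997, -0.077], [-1.0, -0.028, 0.002], [-0.001, 0.077, 0.997]] 617.2924447584813
bigfish_centre 0.87 [184. 310.] 1126 [ 0.607 -0.008  0.044] [306.7 182.1  25.6  51.   55.5]
bigfish_centre 0.78 [308. 371.] 1049 [ 0.331 -0.132  0.044] [372.8 306.2  24.4  51.   33.7]
bigfish_centre 0.71 [165. 372.] 1120 [ 0.644 -0.146  0.044] [374.  165.2  49.9  26.2   7.1]
bigfish_centre 0.71 [329. 469.] 1204 [ 0.281 -0.343  0.044] [467.7 327.4  28.4  50.4  23.2]
bigfish_centre 0.68 [284. 272.] 993 [0.391 0.079 0.044] [269.9 284.1  50.4  23.3  31. ]
smallfish_centre 0.59 [248. 333.] 345 [ 0.463 -0.055  0.044] [334.3 248.3  30.2  13.3  55.5]
block_centre 0.56 [256. 441.] 1306 [ 0.439 -0.289  0.044] [440.9 258.5  53.5  25.2  25.3]
pan 0.67 [248. 172.] 8115 [0.475 0.295 0.044] [173.4 249.3  88.   94.8   9.8]
scene [ 0.97  -0.406  0.789] [[0.633, -0.581, 0.512], [0.774, 0.481, -0.411], [-0.008, 0.657, 0.754]] 510.94845212500843
bigfish_centre 0.98 [277. 113.] 1870 [ 0.302 -0.35   0.044] [115.5 276.   62.   35.   90. ]
bigfish_centre 0.96 [242. 225.] 1538 [ 0.36  -0.149 
[... 566 characters left out ...]
 65.8]
{'clock': 0.6, 'joints': array([ 1.15772819e+00,  2.90678692e-01, -1.53426052e-01,  1.12670352e+00,
       -4.73594817e-05,  1.43144377e+00]), 'qvel': array([-1.42920250e-04, -2.34604331e-04,  4.32755330e-05, -1.59553368e-04,
       -5.05483922e-05,  9.14243153e-04]), 'effort': array([ 1.59415558e-03, -5.36791670e+01,  3.31543350e+01,  1.91211249e-03,
       -6.95691483e-05,  1.18146406e-05]), 'ee_pos': array([0.14194362, 0.50542882, 0.23130645]), 'ee_rot': array([ 2.11549306e-05,  1.36430964e-01,  9.90649581e-01, -1.21984920e-05]), 'wrist_force': array([-0.25334954,  0.52972617,  0.4538845 ]), 'ft_torque': array([-0.01567348, -0.04193467, -0.01296671]), 'opening': 0.9971289373294313}
```

View pics/top0.png

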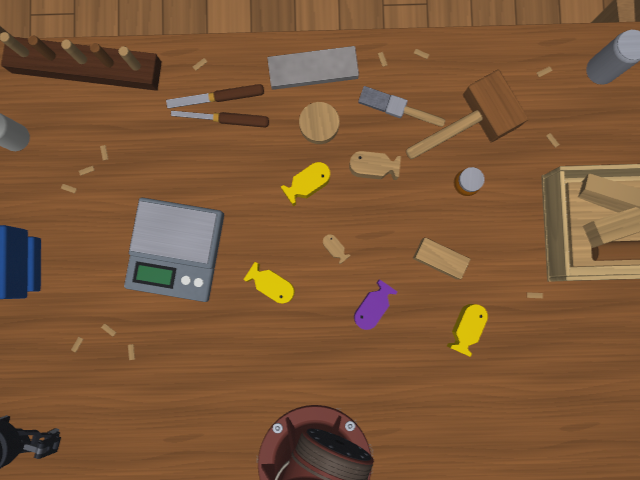

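View pics/scene0.png

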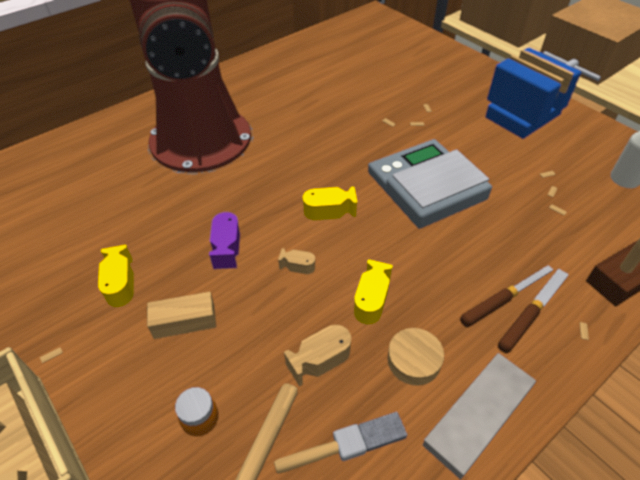

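The top picture shows the limewood fish at (165,372) with its nose to the left. It is at about (0.64, -0.15). The yellow and purple ones are decoys. The pan is the light rectangle around (232,177), with the display towards −x. Next I fit both outlines in both cameras.

```bash
cat >> h.py <<'E'
from scipy.optimize import minimize
H=np.array([(55,0),(53,10),(48,17),(40,23),(30,25),(-20,25),(-40,10),(-55,23)])/1000 # y, halfx
def prism(out,pose,z0,h,im):
    x,y,a=pose; c,s=np.cos(a),np.sin(a)   # a: direction of +y axis of thing in world
    m=np.zeros((480*4,640*4),np.uint8); W=out@np.array([[c,s],[-s,c]])+[x,y]   # out: (along, left)
    P=[np.array([proj(im,(*w,z))[::-1] for w in W]) for z in(z0,z0+h)]
    f=lambda q:cv2.fillPoly(m,[np.round((q+.5)*4).astype(np.int32)],1)
    f(P[0]);f(P[1])
    for i in range(len(W)):
        j=(i+1)%len(W); f(cv2.convexHull(np.array([P[0][i],P[0][j],P[1][j],P[1][i]],np.float32))[:,0])
    return cv2.resize(m.astype(np.float32),(640,480),interpolation=cv2.INTER_AREA)
FISH=np.vstack([H,(H*[1,-1])[::-1][:-1]])
RECT=np.array([(.085,.055),(-.085,.055),(-.085,-.055),(.085,-.055)])
def fit(out,p0,z0,h,views):
    def cost(p):
        return sum(np.abs(prism(out,p*[1,1,1],z0,h,im)-r).sum()/r.sum() for im,r in views)
    r=minimize(cost,p0,method='Nelder-Mead',options=dict(initial_simplex=np.array(p0)+np.array([[0,0,0],[.01,0,0],[0,.01,0],[0,0,.15]]),xatol=2e-4,fatol=1e-4))
    return r.x,r.fun
def near(label,im,P):
    t=[r for r in trace(label,im)]; q=proj(im,P)
    return min(t,key=lambda r:np.hypot(*(np.array(r['point'])-q)))['region']
E
python3 - <<'E'
from h import *
T=get_image('top');S=get_image('scene')
fv=[(im,near('bigfish_centre',im,(.642,-.148,.022)).astype(float)) for im in(T,S)]
for v in([0],[1],[0,1]): print('fish',fit(FISH,[.642,-.148,1.5],0,.044,[fv[i] for i in v]))
pv=[]
for im in(T,S):
    reg=near('pan',im,(.5,.29,.06)); hsv=cv2.cvtColor(im['image'],cv2.COLOR_BGR2HSV)
    m=(reg&(hsv[...,2]>135)&(hsv[...,1]<60)).astype(np.uint8); m=cv2.morphologyEx(m,cv2.MORPH_OPEN,np.ones((3,3)))
    n,l,st,_=cv2.connectedComponentsWithStats(m); k=1+st[1:,4].argmax(); m=(l==k); print(st[k]); pv.append((im,m.astype(float)))
for v in([0],[1],[0,1]): print('pan',fit(RECT,[.51,.285,1.4],.062,0,[pv[i] for i in v]))
E
```

```text
fish (array([ 0.64825916, -0.15012469,  1.44870881]), np.float64(0.05549163179916318))
fish (array([ 0.64829283, -0.14870334,  1.42966675]), np.float64(0.05051117200674536))
fish (array([ 0.64828179, -0.14962896,  1.44388751]), np.float64(0.11333355676758838))
[ 130  201   86   62 3948]
[ 372  140  118   74 4069]
pan (array([0.5081445 , 0.28940752, 1.37789055]), np.float64(0.025677558257345492))
pan (array([0.5078916 , 0.29018543, 1.37070686]), np.float64(0.3011182108626198))
pan (array([0.50781071, 0.28973306, 1.37461632]), np.float64(0.3289562356841944))
```

Request:
apply_moves(
  motion=[
    {"travel": [0.507,-0.65,0],"dr": [0,0,-0.907]},
    {"travel": [0.507,-0.65,0],"dr": [0,0,-0.907]},
    {"travel": [0.507,-0.65,0],"dr": [0,0,-0.907]},
    {"travel": [0.507,-0.65,0],"dr": [0,0,-0.907]},
    {"travel": [0.507,-0.65,0],"dr": [0,0,-0.907]},
    {"travel": [0.507,-0.65,0],"dr": [0,0,-0.907]},
    {"travel": [0.507,-0.65,0],"dr": [0,0,-0.907]},
    {"travel": [0.507,-0.65,0],"dr": [0,0,-0.907]},
    {"travel": [0.507,-0.65,0],"dr": [0,0,-0.907]},
    {"travel": [0.507,-0.65,0],"dr": [0,0,-0.907]},
  ],
  jaw=1,
)

```text
clock: 1.9
ee_pos: [0.3969, 0.1785, 0.2313]
ee_rot: [0.0, 0.754, 0.657, 0.0]
wrist_force: [0.4, 0.4, -1.0]
opening: 0.997
```

Request:
apply_moves(
  motion=[
    {"travel": [0.507,-0.65,-0.1],"dr": [0,0,0]},
    {"travel": [0.507,-0.65,-0.1],"dr": [0,0,0]},
    {"travel": [0.507,-0.65,-0.1],"dr": [0,0,0]},
    {"travel": [0.507,-0.65,-0.1],"dr": [0,0,0]},
    {"travel": [0.507,-0.65,-0.1],"dr": [0,0,0]},
    {"travel": [0.507,-0.65,-0.1],"dr": [0,0,0]},
    {"travel": [0.507,-0.65,-0.1],"dr": [0,0,0]},
    {"travel": [0.507,-0.65,-0.1],"dr": [0,0,0]},
    {"travel": [0.507,-0.65,-0.1],"dr": [0,0,0]},
    {"travel": [0.507,-0.65,-0.1],"dr": [0,0,0]},
  ],
)

```text
clock: 2.9
ee_pos: [0.6496, -0.1468, 0.1798]
ee_rot: [-0.0, 0.752, 0.66, -0.0]
wrist_force: [-0.7, 0.1, -0.6]
opening: 0.999
```

Run:
```python
from h import *
im=get_image('scene');s=get_state()
print(s['clock'],s['ee_pos'],s['ee_rot'],s['joints'])
w,x,y,z=s['ee_rot'];print(Rotation.from_quat([x,y,z,w]).as_matrix().round(4))
a=im['image'][220:420,200:460];cv2.imwrite('pics/s1.png',cv2.resize(a,None,fx=2.5,fy=2.5))
```

```text
2.95 [ 0.64881447 -0.14519808  0.18037931] [-6.03625157e-04  7.51224591e-01  6.60046346e-01 -2.63725476e-04] [-3.30099410e-01  5.90294828e-01  1.83329864e-01  1.16514114e+00
  1.41885980e-04  1.36973186e+00]
[[ 1.287e-01  9.917e-01 -1.200e-03]
 [ 9.917e-01 -1.287e-01  6.000e-04]
 [ 4.000e-04 -1.300e-03 -1.000e+00]]
```

View pics/s1.png

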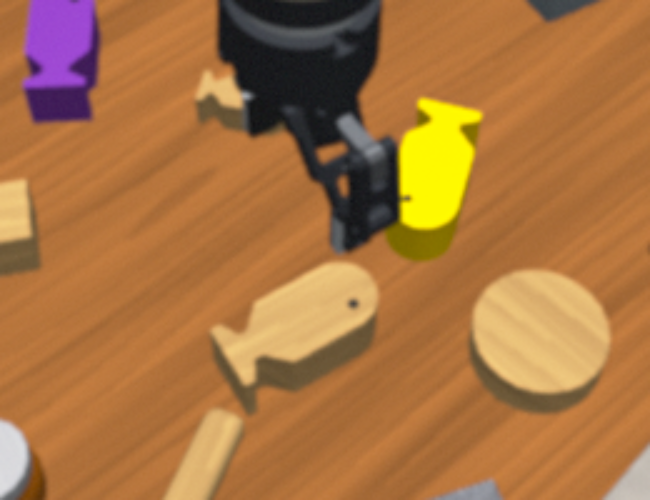

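The fingers stand directly over the limewood fish, which lies at (230–375, 265–400) in the crop. Nothing is under the finger footprint, so I descend.

Request:
apply_moves(
  motion=[
    {"travel": [0,0,-0.08],"dr": [0,0,0]},
    {"travel": [0,0,-0.16],"dr": [0,0,0]},
    {"travel": [0,0,-0.23],"dr": [0,0,0]},
    {"travel": [0,0,-0.29],"dr": [0,0,0]},
    {"travel": [0,0,-0.33],"dr": [0,0,0]},
    {"travel": [0,0,-0.35],"dr": [0,0,0]},
    {"travel": [0,0,-0.35],"dr": [0,0,0]},
    {"travel": [0,0,-0.35],"dr": [0,0,0]},
  ],
)

```text
clock: 3.75
ee_pos: [0.6495, -0.1442, 0.0076]
ee_rot: [0.001, 0.751, 0.661, 0.0]
wrist_force: [0.2, 0.1, 0.0]
opening: 1.002
```

Request:
apply_moves(
  motion=[
    {"travel": [0,0,0],"dr": [0,0,0]},
    {"travel": [0,0,0],"dr": [0,0,0]},
    {"travel": [0,0,0],"dr": [0,0,0]},
    {"travel": [0,0,0],"dr": [0,0,0]},
    {"travel": [0,0,0],"dr": [0,0,0]},
    {"travel": [0,0,0],"dr": [0,0,0]},
    {"travel": [0,0,0],"dr": [0,0,0]},
    {"travel": [0,0,0],"dr": [0,0,0]},
  ],
  jaw=0,
)

```text
clock: 4.55
ee_pos: [0.6497, -0.1448, 0.0075]
ee_rot: [0.001, 0.751, 0.661, 0.0]
wrist_force: [-0.5, 0.1, 5.6]
opening: 0.577
```

Request:
apply_moves(
  motion=[
    {"travel": [0,0,0.02],"dr": [0,0,0]},
    {"travel": [0,0,0.06],"dr": [0,0,0]},
    {"travel": [0,0,0.12],"dr": [0,0,0]},
    {"travel": [0,0,0.18],"dr": [0,0,0]},
    {"travel": [0,0,0.24],"dr": [0,0,0]},
    {"travel": [0,0,0.28],"dr": [0,0,0]},
    {"travel": [0,0,0.3],"dr": [0,0,0]},
    {"travel": [0,0,0.3],"dr": [0,0,0]},
  ],
)

```text
clock: 5.35
ee_pos: [0.6496, -0.1448, 0.1578]
ee_rot: [0.001, 0.751, 0.661, 0.001]
wrist_force: [-0.2, 0.6, -2.0]
opening: 0.578
```

Run:
```python
from h import *
im=get_image('scene');s=get_state()
print(s['clock'],s['ee_pos'],s['opening'],s['wrist_force'])
a=im['image'][160:400,180:480];cv2.imwrite('pics/s2.png',cv2.resize(a,None,fx=2.5,fy=2.5))
```

```text
5.4 [ 0.64895485 -0.14458429  0.15633774] 0.573336072652156 [-0.74715953  0.693757   -2.58199462]
```

View pics/s2.png

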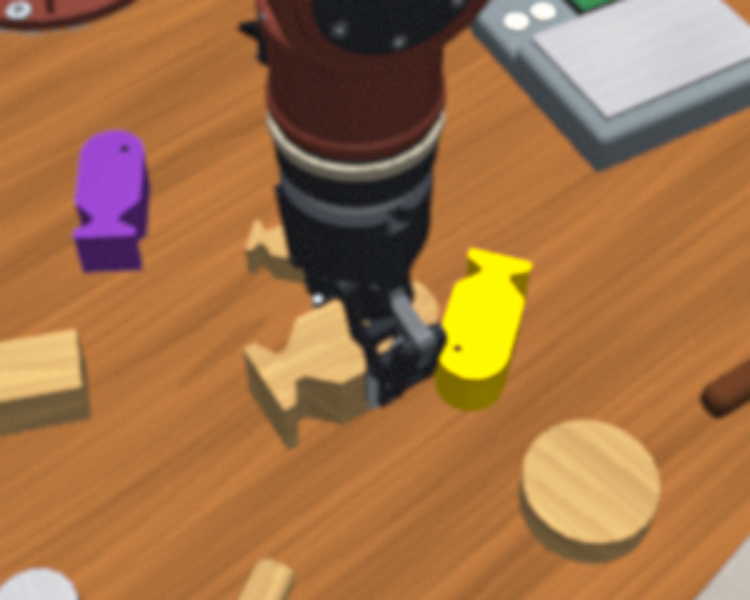

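The fish is held level in the crop, nose under the gripper and tail at (270,380), with wrist force about 2 N. I now carry it to the pan.

Request:
apply_moves(
  motion=[
    {"travel": [-0.013,0.04,0],"dr": [0,0,-0.002]},
    {"travel": [-0.035,0.11,0],"dr": [0,0,-0.005]},
    {"travel": [-0.061,0.19,0],"dr": [0,0,-0.01]},
    {"travel": [-0.089,0.28,0],"dr": [0,0,-0.014]},
    {"travel": [-0.118,0.37,0],"dr": [0,0,-0.019]},
    {"travel": [-0.147,0.46,0],"dr": [0,0,-0.023]},
    {"travel": [-0.175,0.55,0],"dr": [0,0,-0.028]},
    {"travel": [-0.204,0.64,0],"dr": [0,0,-0.033]},
    {"travel": [-0.227,0.71,0],"dr": [0,0,-0.037]},
    {"travel": [-0.246,0.77,0],"dr": [0,0,-0.04]},
  ],
)

```text
clock: 6.4
ee_pos: [0.5239, 0.2421, 0.1547]
ee_rot: [-0.001, 0.771, 0.637, -0.001]
wrist_force: [-0.1, -0.2, -1.9]
opening: 0.576
```

Request:
apply_moves(
  motion=[
    {"travel": [-0.016,0.05,0],"dr": [0,0,-0.002]},
    {"travel": [-0.028,0.088,0],"dr": [0,0,-0.003]},
    {"travel": [-0.034,0.108,0],"dr": [0,0,-0.003]},
    {"travel": [-0.034,0.108,0],"dr": [0,0,-0.003]},
    {"travel": [-0.034,0.108,0],"dr": [0,0,-0.003]},
  ],
)

```text
clock: 6.9
ee_pos: [0.5088, 0.2937, 0.1556]
ee_rot: [0.0, 0.773, 0.635, -0.001]
wrist_force: [-0.8, -0.4, -1.5]
opening: 0.576
```

Run:
```python
from h import *
im=get_image('top');im2=get_image('scene');s=get_state()
print(s['clock'],s['ee_pos'],s['ee_rot'],s['opening'],s['wrist_force'])
w,x,y,z=s['ee_rot'];R=Rotation.from_quat([x,y,z,w]).as_matrix();print(np.arctan2(R[1,1],R[0,1]),R[2])
a=im['image'][180:320,100:280];b=im2['image'][80:260,340:560]
cv2.imwrite('pics/s3.png',np.hstack([cv2.resize(a,(400,311)),cv2.resize(b,(400,311))]))
```

```text
7.0 [0.50921095 0.29338252 0.1560094 ] [ 5.59654229e-05  7.73027326e-01  6.34372646e-01 -3.09692885e-04] 0.5773157934638079 [ 0.13150994 -0.20940883 -1.0392306 ]
-0.19640293937043077 [-5.49807993e-04 -3.06395788e-04 -9.99999802e-01]
```

View pics/s3.png

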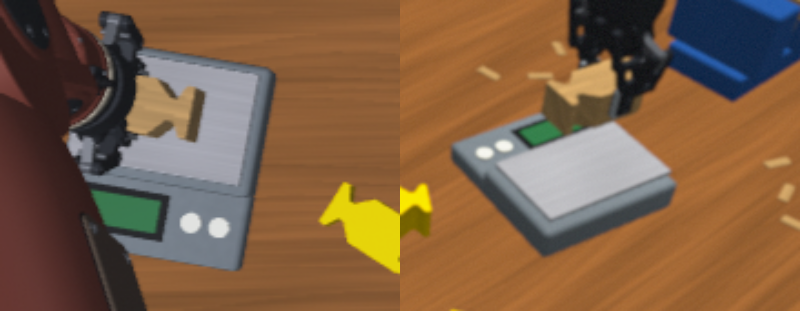

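The fish is held over the pan, aligned with its long side (tail at (185,113) in the left crop). I lower it slowly.

Request:
apply_moves(
  motion=[
    {"travel": [0,0,-0.02],"dr": [0,0,0]},
    {"travel": [0,0,-0.05],"dr": [0,0,0]},
    {"travel": [0,0,-0.08],"dr": [0,0,0]},
    {"travel": [0,0,-0.11],"dr": [0,0,0]},
    {"travel": [0,0,-0.135],"dr": [0,0,0]},
    {"travel": [0,0,-0.15],"dr": [0,0,0]},
    {"travel": [0,0,-0.16],"dr": [0,0,0]},
    {"travel": [0,0,-0.165],"dr": [0,0,0]},
    {"travel": [0,0,-0.167],"dr": [0,0,0]},
    {"travel": [0,0,-0.167],"dr": [0,0,0]},
  ],
)

```text
clock: 8.0
ee_pos: [0.5092, 0.2945, 0.0731]
ee_rot: [0.0, 0.773, 0.635, 0.0]
wrist_force: [0.5, -0.1, -1.4]
opening: 0.578
```

Request:
apply_moves(
  motion=[
    {"travel": [0,0,-0.002],"dr": [0,0,0]},
    {"travel": [0,0,-0.004],"dr": [0,0,0]},
    {"travel": [0,0,-0.005],"dr": [0,0,0]},
    {"travel": [0,0,-0.005],"dr": [0,0,0]},
  ],
)

```text
clock: 8.4
ee_pos: [0.5089, 0.2945, 0.0703]
ee_rot: [-0.0, 0.773, 0.635, -0.0]
wrist_force: [-0.7, 0.3, -1.7]
opening: 0.58
```

Request:
apply_moves(
  motion=[
    {"travel": [0,0,-0.001],"dr": [0,0,0]},
    {"travel": [0,0,-0.002],"dr": [0,0,0]},
    {"travel": [0,0,-0.002],"dr": [0,0,0]},
  ],
)

```text
clock: 8.7
ee_pos: [0.509, 0.2945, 0.0695]
ee_rot: [0.0, 0.773, 0.635, 0.0]
wrist_force: [-0.5, 0.5, 1.4]
opening: 0.576
```

Contact shows: the wrist force has turned from −1.7 N to +1.4 N at TCP height 0.0695, as expected. I release.

Request:
apply_moves(
  motion=[
    {"travel": [0,0,0],"dr": [0,0,0]},
    {"travel": [0,0,0],"dr": [0,0,0]},
    {"travel": [0,0,0],"dr": [0,0,0]},
    {"travel": [0,0,0],"dr": [0,0,0]},
    {"travel": [0,0,0],"dr": [0,0,0]},
    {"travel": [0,0,0],"dr": [0,0,0]},
    {"travel": [0,0,0],"dr": [0,0,0]},
  ],
  jaw=1,
)

```text
clock: 9.4
ee_pos: [0.5089, 0.2945, 0.0693]
ee_rot: [-0.0, 0.773, 0.635, -0.0]
wrist_force: [-0.6, 0.7, 0.5]
opening: 0.997
```

Request:
apply_moves(
  motion=[
    {"travel": [0,0,0.02],"dr": [0,0,0]},
    {"travel": [0,0,0.06],"dr": [0,0,0]},
    {"travel": [0,0,0.12],"dr": [0,0,0]},
    {"travel": [0,0,0.2],"dr": [0,0,0]},
    {"travel": [0,0,0.28],"dr": [0,0,0]},
    {"travel": [0,0,0.34],"dr": [0,0,0]},
    {"travel": [-0.05,-0.08,0.34],"dr": [0,0,0]},
    {"travel": [-0.12,-0.16,0.34],"dr": [0,0,0]},
    {"travel": [-0.16,-0.22,0.34],"dr": [0,0,0]},
    {"travel": [-0.16,-0.22,0.34],"dr": [0,0,0]},
  ],
)

```text
clock: 10.4
ee_pos: [0.426, 0.1818, 0.2402]
ee_rot: [0.0, 0.773, 0.634, -0.001]
wrist_force: [0.2, -0.4, -0.2]
opening: 1.005
```

Run:
```python
from h import *
T=get_image('top');S=get_image('scene');s=get_state()
print(s['clock'],s['ee_pos'],s['opening'],s['wrist_force'])
a=T['image'][180:320,100:280];b=S['image'][80:260,340:560]
cv2.imwrite('pics/s4.png',np.hstack([cv2.resize(a,(400,311)),cv2.resize(b,(400,311))]))
for im in(T,S): print('fish',fit(FISH,[.508,.29,1.375],.062,.044,[(im,near('bigfish_centre',im,(.508,.29,.084)).astype(float))]))
for im in(T,S):
  for l in('smallfish_centre','block_centre'):
    for r in search_frame(l,im)[:2]: print(l,r['conf'],np.round(r['point']))
```

```text
10.5 [0.42915511 0.18413536 0.24045725] 1.000948138052227 [ 0.38696773  0.63357618 -0.51777653]
fish (array([0.5349451 , 0.27599431, 1.03091562]), np.float64(19.56875))
fish (array([0.50757449, 0.29029727, 1.36867626]), np.float64(0.04250776397515528))
smallfish_centre 0.9 [246. 333.]
block_centre 0.83 [257. 441.]
smallfish_centre 0.77 [260. 300.]
block_centre 0.69 [316. 184.]
```

View pics/s4.png

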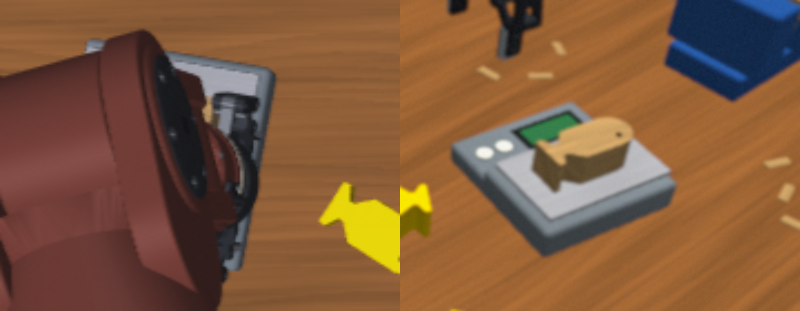

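The scene crop shows the fish flat in the middle of the pan. The fit puts it at (0.508, 0.290), heading 1.37, against the pan's (0.508, 0.290), 1.375. The arm is clear.

```bash
python3 -c "
from bench import *
print(hand_in())"
```

```text
the job is handed in; nothing more can be done
None
```

The large limewood fish is on the scale pan and the job is handed in, at about 10.5 s on the robot's clock. I gripped it across the flanks, lifted it to about 0.15 m, and carried it level to the pan. I lowered it until the wrist force showed contact, then let go and moved the arm clear.

**Last checks:**
- **Position:** the scene-camera fit puts the fish within about 1 mm and 0.01 rad of the pan's centre and long side. In the picture it looks flat, with no overhang.
- **Other pieces:** the small fish and the block are within about 3 pixels of their first detections in both cameras, so they have not visibly moved.
- **Failed check:** the top-camera fit of the placed fish gave no usable result, because the arm hid the pan. The final position therefore rests on the scene camera and the tool pose, which agree.
- **Weaker measurement:** the scene-camera outline of the pan fitted poorly. Its position still agreed within 1 mm with the good top-camera fit.

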